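# Black test tile from the light box to the cork stand

### The job

In the vase conservation workshop, slide the black test tile along the light box to the box's front edge (the one nearest the robot) until about a third of the tile sticks out, then take it by that overhanging end and lift it clear. Lay it flat and centred on the cork-topped stand, lengthwise along the stand's front-to-back direction, setting it down rather than dropping it, and let go. Leave the red clay tile where it lies.

Things in the scene. Friction and masses are not known exactly. Their poses are not given: they have to be found in the camera images.
- black_tile: Black ceramic tile with terracotta stripes, 130 (x) x 46 (y) x 5 mm, 75 g, origin at the centre of its underside. Lies lengthwise along the light box's x (within 4 degrees), front end 15 to 35 mm behind the front edge, left, middle or right in a row with the red tile and a steel scale bar (130 x 30 mm), 62 mm apart centre to centre. The box top behind the row is empty. Slides freely.
- red_tile: Bystander to leave alone: a tile of the same size, terracotta red with black stripes, in the same row on the light box. Origin at the centre of its underside.
- light_box: Fixed low light box, aluminium with a flat white top without a rim, 240 (x) x 280 (y) x 45 mm high. Origin at the centre of its underside, at table height; x points away from the robot, so the front edge lies 120 mm from the origin along -x. Yaw within 9 degrees. The table in front of it is empty.
- cork_stand: Fixed wooden block with a cork top, 48 (x, front to back) x 70 (y) x 50 mm high, left of the light box; shorter than the tile, whose ends stick out in front and behind when laid on it. Origin at the centre of its underside, at table height; x points away from the robot, yaw within 17 degrees. The table is empty for 50 mm or more around.
There are look-alikes about, which are no part of the job. Several things have the shape of the black_tile; the one meant has the colours described above.

How it is judged (in metres and radians):
On the way, in this order (a step that is already met when the one before it is completed fails the run):
1. the black tile, lying flat on the light box, sticks out over the front edge by 25 to 60 mm (x of black_tile in the frame of light_box between -0.115 and -0.08 m and z of black_tile in the frame of light_box between 0.042 and 0.049 m and angle between the x axis of black_tile and the x axis of light_box, either way round below 0.35 rad and angle between black_tile's own z axis and vertical below 0.06 rad), for 0.2 s.
2. the tile is held in the fingers, lifted 20 mm or more clear of the light box (height (world z) of black_tile above 0.068 m and contact force between the fingers and black_tile above 1 N and contact force between light_box and black_tile below 0.05 N), for 0.1 s.
At the end, for the whole second after the job is handed in: The black tile lies flat (within 4.5 degrees), right side up and still on the stand's cork top, its centre within 18 mm of the stand's centre, its length within 14 degrees of the stand's x; the red tile is within 20 mm of where it lay (horizontal distance between black_tile and cork_stand below 0.018 m and angle between the x axis of black_tile and the x axis of cork_stand, either way round below 0.25 rad and z of black_tile in the frame of cork_stand between 0.046 and 0.054 m and angle between black_tile's own z axis and vertical below 0.08 rad and linear speed of black_tile below 0.02 m/s and distance of red_tile from where it was at the start of the episode below 0.02 m); the robot touches nothing.
It fails at once if the black tile falls freely by more than about 12 mm (unheld, faster than 0.5 m/s) (contact force between the fingers and black_tile below 0.05 N and linear speed of black_tile above 0.5 m/s).
It fails at once if the red tile is shifted by more than 20 mm (distance of red_tile from where it was at the start of the episode above 0.02 m).
It also fails if it takes over 48 s, if anything falls off the work surface, if the arm or the gripper's body presses on something with over 40 N, if the wrist force passes 120 N, or if a joint passes its speed limit or range.

### The arm

A 6-joint arm with a two-finger parallel gripper is mounted at the origin on the work surface. World frame = base frame: x ahead of the robot, y to its left, z up, the work surface at z = 0. Lengths are in mm, angles in rad, forces in N, time in s.
With the tool pointing down it reaches from about 400 to 925 mm from the base axis. Payload 12.5 kg.
Tool frame: the origin (TCP) lies on the mounting face of the last link; the fingertips stand 190 mm ahead of it and the grasp point (between the pads) lies 171 mm ahead of it; z points along the fingers, y is the line along which they close (so a half turn about z gives the same grasp; the last joint's range is limited). The gripper opens to 95 mm and grips with 3 to 60 N. Pads are 20 mm wide; open, the fingers measure 119 mm over their backs; the gripper's body (75 mm by 180 mm) begins 59 mm behind the grasp point.
Start: joints at [1.114, 0.491, 1.559, -0, 1.092, -0.106], TCP at [214.757, 586.945, 404.761] pointing down, gripper open.
Joint ranges: [-3.1, 3.1], [-0.84, 2.19], [0.05, 2.79], [-1.13, 4.28], [0.06, 2.93], [-2.69, 2.69]. Speed limits (rad/s): [2.22, 2.22, 2.79, 3.14, 3.14, 3.14].

### API

Orientations are given as [roll, pitch, yaw] about the fixed x, y, z axes, in that order (R = Rz(yaw) Ry(pitch) Rx(roll)).
In Python, from cell import env gives the robot as it stands.
- The arm moves only by the tool carry_out, never from a script. Its argument "series" is a list of rows, each a list of 5 numbers: the shift along the tool's x, y, z in m, then the turn about the tool's z in degrees, then the opening, from 0 (shut) to 1 (fully open). A call has 1 to 20 rows; each row is the pose to reach, as a shift and turn from the pose commanded when the call began, along the tool's axes at that moment; what a row does not reach only later rows make up. A row lasts 1/8 s, in which the tool goes at most 62.5 mm and 10.7 degrees, less where a joint would pass 70% of its speed; a pose out of reach is approached as far as the arm can. A call with a gripper value outside its range is refused whole. The fingers move at their own pace and stop on an object; the grip force is fixed at half the most. Time passes only in rows, so rows that repeat a pose let the fingers close. It gives the time, the measured TCP pose, the force, the opening and the grip force at its end, in the units of the state.
- env.state(): the state, without advancing time (a new reading comes with each control period).
- env.read_camera(name): name is "scene" or "top" or "wrist"; returns (picture, depth): 420x560x3 uint8, red, green, blue; 420x560 float32, mm along the optical axis (not along the pixel's ray), 0 where there is no reading.
- env.get_calibration(name): a dict with "intrinsics" (3x3 intrinsics, pixels), "cam_to_world" (4x4, takes a point from camera to world coordinates); the wrist camera has in their place "T_tool_cam" (4x4, takes a point from camera to tool coordinates, whose origin is the TCP and whose axes are the flange's). Camera axes: x right, y up, looking along -z (the intrinsics and any distortion apply to the point x, -y, -z); pixel columns grow to the right and rows downward; lengths in mm; the calibration is good to about 2 mm. A picture is of the moment at which its call begins: read the wrist's pose just before it. get_calibration takes no time and is no camera call.
- env.job_done(): hands the job in; it is judged then, once.
The state is a dict: "t": time; "joints": joint angles; "qvel": joint speeds; "tau": joint torques, N m; "eef_pos": TCP position; "tcp_rot": TCP orientation; "ft_force": force on the tool from outside, world axes, zero at the start; "moment": the same for the moment, N m; "opening": opening from 0.0 (shut) to 1.0 (fully open); "grip_force": force on a finger pad.
Only numpy, scipy, OpenCV 4.12 (cv2) and the standard library are available. Lean on these libraries where they do the work, as an engineer would, in place of code of your own. Each camera call takes 0.05 s, during which the arm holds its last target. There are 200 camera calls.

## Working session

There is one attempt and no reset: what is moved stays moved. The work goes in short steps, Python scripts to look and compute and a tool call to move; the robot and the scene stay as the last step left them, time stands still between calls to the robot, and variables do not carry over. Pictures are saved under pics/ and viewed, at most 10 in all, crops included, and the job is handed in when it is done.

Besides the shell and the picture viewer there is one more tool, called as a command line: name --pt "numbers of a row" for each row, then --argument value for the rest. carry_out: Moves the arm, as the interface text tells. Its arguments: {"type":"object","properties":{"series":{"type":"array","items":{"type":"array","items":{"type":"number"}}}},"required":["series"]}

```bash
ls; mkdir -p pics; cat > h.py <<'E'
import numpy as np, cv2
from cell import env
from scipy.spatial.transform import Rotation as R
def world(name,d,st=None):
    c=env.get_calibration(name);K=np.array(c['intrinsics']);
    v,u=np.mgrid[:420,:560]
    p=np.stack([(u-K[0,2])/K[0,0]*d,-(v-K[1,2])/K[1,1]*d,-d],-1)
    if 'cam_to_world' in c: T=np.array(c['cam_to_world'])
    else:
        W=np.eye(4);W[:3,:3]=R.from_euler('xyz',st['tcp_rot']).as_matrix();W[:3,3]=st['eef_pos'];T=W@np.array(c['T_tool_cam'])
    return p@T[:3,:3].T+T[:3,3]
def shot(name,fn=None):
    st=env.state();im,d=env.read_camera(name)
    if fn: cv2.imwrite('pics/'+fn,im[:,:,::-1])
    return st,im,world(name,d,st),d
E
python3 - <<'E'
from h import *
st,im,w,d=shot('top','top1.png')
np.savez('top1.npz',im=im,w=w)
print(st, env.get_calibration('top'))
E
```

```text
pics
{'t': 0.0, 'joints': array([ 1.11437609e+00,  4.91542473e-01,  1.55945868e+00,  7.19196175e-06,
        1.09170686e+00, -1.05627119e-01]), 'qvel': array([-9.15456116e-04, -9.21319594e-04,  1.83203544e-04,  2.54196323e-04,
        1.03361433e-04,  4.68833179e-05]), 'tau': array([ 1.46966773e-03, -6.12631989e+01, -2.58191925e+01,  6.93211821e-02,
        4.80166334e-02, -8.11672999e-05]), 'eef_pos': array([214.75312093, 586.90395325, 404.16907188]), 'tcp_rot': array([-3.14048419e+00, -1.23935792e-04,  2.79079614e+00]), 'ft_force': array([-0.1537316 , -0.22896729, -0.41671629]), 'moment': array([-0.02449288,  0.00370954,  0.02794699]), 'grip_force': 0.0, 'opening': 0.9995763463174482} {'intrinsics': array([[430.27593023,   0.        , 279.8603471 ],
       [  0.        , 430.27593023, 206.31056857],
       [  0.        ,   0.        ,   1.        ]]), 'cam_to_world': array([[-3.87485474e-03,  9.81397153e-01, -1.91949509e-01,
         3.39487301e+02],
       [-9.99954786e-01, -2.13575094e-03,  9.26628919e-03,
         2.11330412e+01],
       [ 8.68395348e-03,  1.91976736e-01,  9.81361056e-01,
         8.42521950e+02],
       [ 0.00000000e+00,  0.00000000e+00,  0.00000000e+00,
         1.00000000e+00]])}
```

View pics/top1.png

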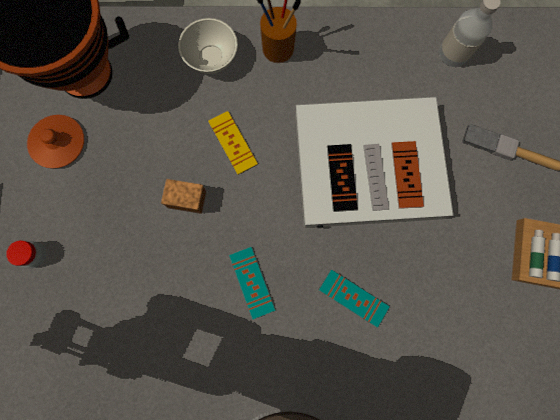

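Tile-shaped things: black with terracotta stripes (342,177), red with black stripes (408,174), yellow (233,142), teal (252,283) and (355,298). The black one on the light box, left in the row, fits. The cork stand is at (183,195), and there is a small dark thing at (320,225) by the box's front edge. I'll measure and make the crop.

```bash
cat > meas.py <<'E'
from h import *
z=np.load('top1.npz');im=z['im'];w=z['w']
cv2.imwrite('pics/crop1.png',cv2.resize(im[90:240,285:465,::-1],None,fx=4,fy=4,interpolation=cv2.INTER_CUBIC)[:600,:720])
H=w[...,2];v,u=np.mgrid[:420,:560]
def rect(m,name):
    n,l,s,_=cv2.connectedComponentsWithStats(m.astype(np.uint8));m=l==1+np.argmax(s[1:,4])
    p=w[m][:,:2].astype(np.float32);r=cv2.minAreaRect(p);b=cv2.boxPoints(r)
    e=b[1]-b[0],b[2]-b[1];a=[round(np.degrees(np.arctan2(x[1],x[0])),1) for x in e]
    print(name,np.round(r[0],1),np.round(r[1],1),a,[round(float(np.linalg.norm(x)),1) for x in e],'z',np.median(H[m]))
f=im.astype(int)
reg=lambda a,b,c,d:(u>=a)&(u<b)&(v>=c)&(v<d)
rect(reg(285,465,90,235)&(H>36)&(H<58),'box')
rect(reg(150,215,170,220)&(H>40)&(H<60),'stand')
dark=(f.max(-1)<60)
for nm,rg in (('black',reg(322,362,138,216)),('red',reg(388,428,135,212))):
    m=rg&(f.sum(-1)<560)&((f.max(-1)<70)|(f[...,0]>f[...,2]*1.6)); m=cv2.morphologyEx(m.astype(np.uint8),cv2.MORPH_CLOSE,np.ones((5,5)))>0
    rect(m,nm)
print('dark thing',w[222:229,316:325].reshape(-1,3).mean(0), H[225,312:330].round())
E
python3 meas.py
```

```text
box [ 589.4 -165.2] [241.3 281.1] [np.float32(-86.5), np.float32(3.5)] [281.1, 241.3] z 45.072622229965305
stand [519.4 199.8] [70.6 48.6] [np.float32(-9.5), np.float32(80.5)] [48.6, 70.6] z 49.496801027284846
black [469.4 -75.4] [ 91.2 310.6] [np.float32(-20.3), np.float32(69.7)] [310.6, 91.2] z 49.67904591425696
red [ 455.8 -148.3] [117.9 393.6] [np.float32(-38.9), np.float32(51.1)] [393.6, 117.9] z 49.568679112879124
dark thing [462.24234866 -63.35456946  27.16287141] [33. 30. 28. 31. 30. 28. 27. 27. 25. 28. 23. 22. 22. 18. 21. 16. 17. 15.]
```

View pics/crop1.png

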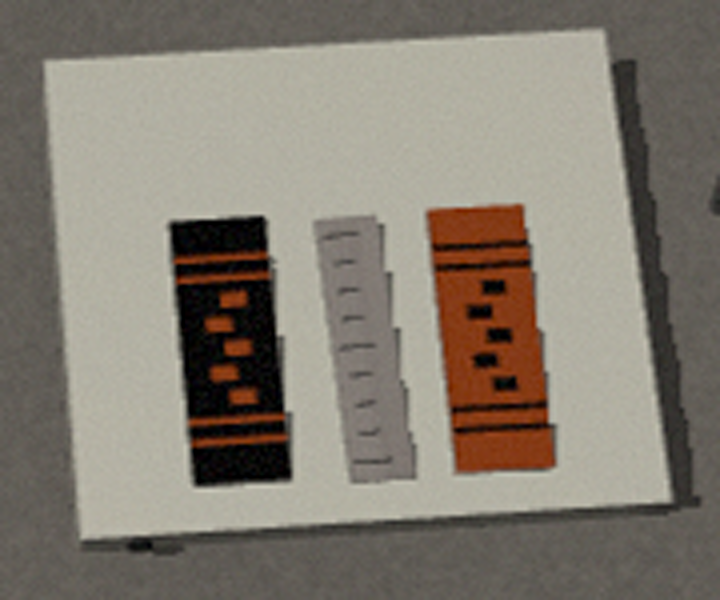

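The crop shows the black tile with terracotta stripes at the left (crop ~(230,350)), the scale bar in the middle and the red tile at the right, so the black one is confirmed. I'll re-measure it with the invalid depths dropped.

```bash
sed -i 's/p=w\[m\]\[:,:2\]/p=w[m\&(H>40)\&(H<60)][:,:2]/' meas.py; python3 meas.py; python3 - <<'E'
from h import *
print(env.get_calibration('wrist'))
# tool yaw frame
st=env.state();print(R.from_euler('xyz',st['tcp_rot']).as_matrix().round(3))
E
```

```text
box [ 589.4 -165.2] [241.3 281.1] [np.float32(-86.5), np.float32(3.5)] [281.1, 241.3] z 45.072622229965305
stand [519.4 199.8] [70.6 48.6] [np.float32(-9.5), np.float32(80.5)] [48.6, 70.6] z 49.496801027284846
black [ 551.9 -105.5] [129.9  47.3] [np.float32(-86.4), np.float32(3.6)] [47.3, 129.9] z 49.67904591425696
red [ 558.8 -230.9] [131.6  49.4] [np.float32(-86.5), np.float32(3.5)] [49.4, 131.6] z 49.568679112879124
dark thing [462.24234866 -63.35456946  27.16287141] [33. 30. 28. 31. 30. 28. 27. 27. 25. 28. 23. 22. 22. 18. 21. 16. 17. 15.]
{'intrinsics': array([[313.88765328,   0.        , 280.15454285],
       [  0.        , 313.88765328, 205.65588136],
       [  0.        ,   0.        ,   1.        ]]), 'T_tool_cam': array([[-1.48745905e-04,  9.62918058e-01,  2.69793980e-01,
         7.50389493e+01],
       [ 9.99999500e-01, -1.23427003e-04,  9.91852824e-04,
        -7.04970081e-01],
       [ 9.88372857e-04,  2.69793992e-01, -9.62917559e-01,
         1.96223986e+01],
       [ 0.00000000e+00,  0.00000000e+00,  0.00000000e+00,
         1.00000000e+00]])}
[[-0.939  0.344 -0.   ]
 [ 0.344  0.939 -0.001]
 [ 0.    -0.001 -1.   ]]
```

Black tile: (552,-105.5), yaw 3.6°, centre at x −34 mm in the box frame, so it needs to move about 63 mm. I'll push it from behind with the fingers slightly apart, then grip the overhang across its width.

```bash
cat >> h.py <<'E'
def go(x,y,z,yaw,cmd=None):
    "shift in tool axes (m), turn deg; fingertips aim at x,y, z(TCP) mm; world yaw deg of tool x"
    st=env.state();p=np.array(st['eef_pos'] if cmd is None else cmd[:3]);y0=np.degrees(st['tcp_rot'][2]) if cmd is None else cmd[3]
    M=R.from_euler('xyz',[180,0,y0],degrees=True).as_matrix()
    t=(y0-yaw+180)%360-180
    print('row',(M.T@(np.array([x,y,z])-p)/1000).round(4),'turn',round(t,2))
E
python3 -c "
from h import *
go(636,-100.3,300,183.6,[214.757,586.945,404.761,159.9])"
```

```text
row [-0.6318 -0.5006  0.1048] turn -23.7
```

carry_out --pt "-0.632 -0.5 0.0 -23.7 0.2" --pt "-0.632 -0.5 0.0 -23.7 0.2" --pt "-0.632 -0.5 0.0 -23.7 0.2" --pt "-0.632 -0.5 0.0 -23.7 0.2" --pt "-0.632 -0.5 0.0 -23.7 0.2" --pt "-0.632 -0.5 0.0 -23.7 0.2" --pt "-0.632 -0.5 0.0 -23.7 0.2" --pt "-0.632 -0.5 0.0 -23.7 0.2" --pt "-0.632 -0.5 0.0 -23.7 0.2" --pt "-0.632 -0.5 0.0 -23.7 0.2" --pt "-0.632 -0.5 0.0 -23.7 0.2" --pt "-0.632 -0.5 0.0 -23.7 0.2" --pt "-0.632 -0.5 0.0 -23.7 0.2" --pt "-0.632 -0.5 0.0 -23.7 0.2" --pt "-0.632 -0.5 0.0 -23.7 0.2" --pt "-0.632 -0.5 0.105 -23.7 0.2" --pt "-0.632 -0.5 0.105 -23.7 0.2" --pt "-0.632 -0.5 0.105 -23.7 0.2"

```text
t: 2.3
eef_pos: [635.7, -98.3, 297.5]
tcp_rot: [3.14, -0.005, -3.077]
ft_force: [-0.0, 0.7, 0.2]
opening: 0.201
grip_force: 0.0
```

```bash
python3 - <<'E'
from h import *
st,im,w,d=shot('wrist','w1.png')
print(st['eef_pos'],np.degrees(st['tcp_rot']))
H=w[...,2];f=im.astype(int)
m=(d>0)&(H>42)&(H<58)&(abs(w[...,1]+105)<45)&(w[...,0]>450)&(w[...,0]<640)&((f.max(-1)<60)|(f[...,0]>f[...,2]*1.7))
m=cv2.morphologyEx(m.astype(np.uint8),cv2.MORPH_CLOSE,np.ones((9,9)))
n,l,s,_=cv2.connectedComponentsWithStats(m);m=l==1+np.argmax(s[1:,4])
p=w[m&(d>0)&(H>42)&(H<58)];r=cv2.minAreaRect(p[:,:2].astype(np.float32));print(r,np.median(p[:,2]))
E
```

```text
[635.70641448 -98.30428871 297.4947185 ] [ 179.88850308   -0.30275946 -176.31464804]
((551.4276123046875, -105.73136901855469), (133.1304168701172, 45.73836898803711), 3.7973012924194336) 50.42065392063634
```

View pics/w1.png

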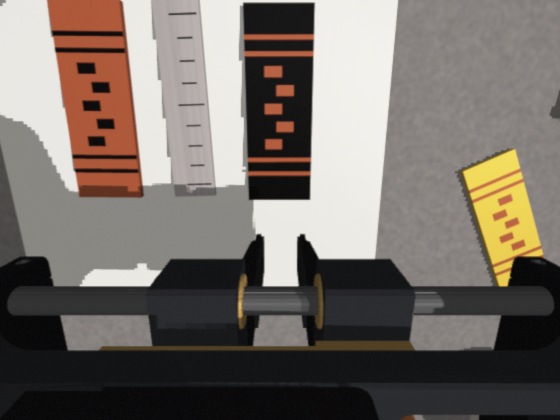

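The tile (278,100) lies straight ahead of the fingers (280,245), and the wrist measurement agrees with the top camera. Next I'll lower the fingers.

carry_out --pt "0 0 0.04 0 0.2" --pt "0 0 0.055 0 0.2" --pt "0 0 0.061 0 0.2" --pt "0 0 0.061 0 0.2" --pt "0 0 0.061 0 0.2"

```text
t: 2.98
eef_pos: [636.7, -99.8, 239.9]
tcp_rot: [-3.141, 0.002, -3.079]
ft_force: [-0.1, -0.3, -0.4]
opening: 0.202
grip_force: 0.0
```

carry_out --pt "0 0 0.0025 0 0.2" --pt "0 0 0.0025 0 0.2" --pt "0 0 0.0025 0 0.2"

```text
t: 3.35
eef_pos: [636.5, -99.8, 236.3]
tcp_rot: [3.142, 0.0, -3.079]
ft_force: [-0.2, -0.4, 0.2]
opening: 0.203
grip_force: 0.0
```

carry_out --pt "0.006 0 0 0 0.2" --pt "0.01 0 0 0 0.2" --pt "0.014 0 0 0 0.2" --pt "0.018 0 0 0 0.2" --pt "0.022 0 0 0 0.2" --pt "0.026 0 0 0 0.2" --pt "0.03 0 0 0 0.2" --pt "0.034 0 0 0 0.2" --pt "0.038 0 0 0 0.2" --pt "0.042 0 0 0 0.2" --pt "0.046 0 0 0 0.2" --pt "0.05 0 0 0 0.2" --pt "0.054 0 0 0 0.2" --pt "0.058 0 0 0 0.2" --pt "0.062 0 0 0 0.2" --pt "0.064 0 0 0 0.2" --pt "0.064 0 0 0 0.2"

```text
t: 5.48
eef_pos: [572.4, -103.8, 236.2]
tcp_rot: [3.141, -0.0, -3.079]
ft_force: [0.6, -0.5, -0.2]
opening: 0.201
grip_force: 0.0
```

```bash
cat > tile.py <<'E'
from h import *
import sys
st,im,w,d=shot('wrist',sys.argv[1])
H=w[...,2];f=im.astype(int)
print(st['eef_pos'],np.degrees(st['tcp_rot']))
ok=(d>0)&(H>42)&(H<58)&(abs(w[...,1]+107)<38)&(w[...,0]>380)&(w[...,0]<640)
m=ok&((f.max(-1)<60)|(f[...,0]>f[...,2]*1.7))
m=cv2.morphologyEx(m.astype(np.uint8),cv2.MORPH_CLOSE,np.ones((9,9)))
n,l,s,_=cv2.connectedComponentsWithStats(m);m=l==1+np.argmax(s[1:,4])
p=w[m&ok];r=cv2.minAreaRect(p[:,:2].astype(np.float32));print('tile',r,np.median(p[:,2]),p.min(0),p.max(0))
c,s_=np.cos(np.radians(3.5)),np.sin(np.radians(3.5));dx=np.array(r[0])-[589.4,-165.2];print('box frame',c*dx[0]+s_*dx[1],-s_*dx[0]+c*dx[1])
E
python3 tile.py w2.png
```

```text
[ 572.44429741 -103.81296681  236.19023807] [ 1.79991322e+02 -1.34354142e-02 -1.76402374e+02]
tile ((512.8973999023438, -107.81400299072266), (138.3369903564453, 45.8414421081543), 3.3699464797973633) 50.430153783703204 [ 443.01035188 -134.51875925   44.12271299] [581.41024149 -82.38608562  57.95623811]
box frame -72.85657602005476 61.949332563674
```

View pics/w2.png

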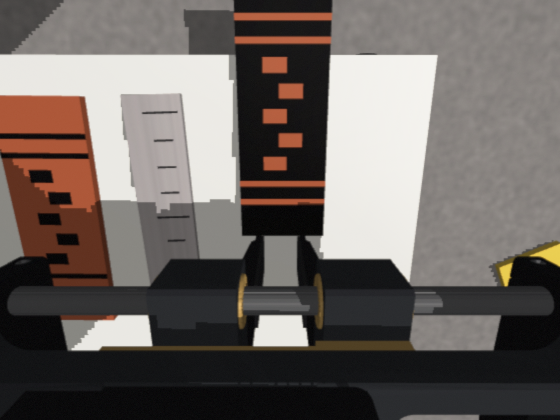

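The tile sticks out past the box's front edge (row 55), still straight, with its rear edge at row 235 touching the fingers. I'll push 8 mm more, back off, rise, and check with the top camera.

carry_out --pt "0.003 0 0 0 0.2" --pt "0.006 0 0 0 0.2" --pt "0.008 0 0 0 0.2" --pt "0.008 0 0 0 0.2" --pt "0.008 0 0 0 0.2" --pt "0.0 0 0 0 0.2" --pt "-0.01 0 0 0 0.2" --pt "-0.01 0 -0.06 0 0.2" --pt "-0.01 0 -0.09 0 0.2" --pt "0.05 0 -0.09 0 0.7" --pt "0.11 0 -0.09 0 0.7" --pt "0.12 0 -0.09 0 0.7" --pt "0.12 0 -0.09 0 0.7"

```text
t: 7.15
eef_pos: [453.4, -111.6, 326.7]
tcp_rot: [-3.141, 0.001, -3.079]
ft_force: [0.3, 0.1, 0.2]
opening: 0.562
grip_force: 0.0
```

```bash
python3 tile.py w3.png
```

```text
[ 453.44779999 -111.62325608  326.70058866] [-1.79971394e+02  7.85913848e-02 -1.76428673e+02]
tile ((475.16546630859375, -110.099609375), (105.00987243652344, 45.85233688354492), 3.2138113975524902) 50.388715786370994 [ 421.75135113 -135.7416168    43.93606958] [528.86935248 -85.09998036  52.5961912 ]
box frame -110.65766488343135 61.97146873575624
```

View pics/w3.png

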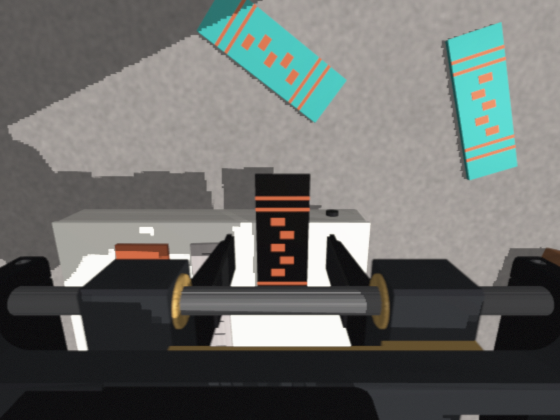

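The tile overhangs by about 43 mm, its front end at (282,175) in front of the box edge (row ~212), and the fingers straddle its axis. The small knob is at (332,212). I'll go down over the overhang and grip.

carry_out --pt "0.0095 0 0.0 0 0.7" --pt "0.0095 0 0.04 0 0.7" --pt "0.0095 0 0.07 0 0.7" --pt "0.0095 0 0.09 0 0.7" --pt "0.0095 0 0.105 0 0.7" --pt "0.0095 0 0.105 0 0.7" --pt "0.0095 0 0.105 0 0.7"

```text
t: 8.07
eef_pos: [443.6, -111.9, 221.5]
tcp_rot: [-3.142, 0.0, -3.079]
ft_force: [0.1, 0.3, -0.2]
opening: 0.699
grip_force: 0.0
```

carry_out --pt "0 0 0 0 0.55" --pt "0 0 0 0 0.5" --pt "0 0 0 0 0.4" --pt "0 0 0 0 0.3" --pt "0 0 0 0 0.3" --pt "0 0 0 0 0.3" --pt "0 0 0 0 0.3" --pt "0 0 0 0 0.3"

```text
t: 9.07
eef_pos: [443.4, -112.0, 221.3]
tcp_rot: [-3.142, 0.0, -3.079]
ft_force: [-0.5, 0.7, 4.7]
opening: 0.48
grip_force: 29.9
```

carry_out --pt "0 0 -0.005 0 0.3" --pt "0 0 -0.012 0 0.3" --pt "0 0 -0.02 0 0.3" --pt "0 0 -0.03 0 0.3" --pt "0 0 -0.04 0 0.3" --pt "0 0 -0.05 0 0.3" --pt "0 0 -0.06 0 0.3" --pt "0 0 -0.06 0 0.3" --pt "0 0 -0.06 0 0.3"

```text
t: 10.2
eef_pos: [443.3, -111.9, 281.1]
tcp_rot: [3.141, -0.0, -3.079]
ft_force: [0.3, 0.2, -0.3]
opening: 0.482
grip_force: 29.9
```

```bash
python3 - <<'E'
from h import *
st,im,w,d=shot('wrist','w4.png')
print(st['eef_pos'],np.degrees(st['tcp_rot']),st['ft_force'],st['opening'],st['grip_force'])
W=R.from_euler('xyz',st['tcp_rot']).as_matrix();t=(w-st['eef_pos'])@W
f=im.astype(int)
ok=(d>0)&(t[...,2]>130)&(t[...,2]<215)&(abs(t[...,1])<21)&(t[...,0]>-110)&(t[...,0]<40)&((f.max(-1)<60)|(f[...,0]>f[...,2]*1.7))
p=t[ok];print(len(p),p.min(0),p.max(0))
A=np.c_[p[:,:2],np.ones(len(p))];s=np.linalg.lstsq(A,p[:,2],rcond=None)[0];r=p[:,2]-A@s
k=abs(r)<6;s=np.linalg.lstsq(A[k],p[k,2],rcond=None)[0];print('slopes',s,k.mean(),(p[k,2]-A[k]@s).std())
print(cv2.minAreaRect(p[k][:,:2].astype(np.float32)))
E
```

```text
[ 443.2685497  -111.92443983  281.09416998] [ 1.79991953e+02 -7.46216198e-03 -1.76398756e+02] [ 0.3459736   0.19971102 -0.34967036] 0.4818395678331213 29.94890034198761
6910 [-50.99740281 -20.99904983 168.87566867] [ 20.701175    20.99319931 176.01538782]
slopes [-8.11038705e-04  7.97089839e-04  1.71241702e+02] 1.0 0.680823283745462
((-15.152544021606445, -0.0065860748291015625), (41.983131408691406, 71.69768524169922), 89.98462677001953)
```

View pics/w4.png

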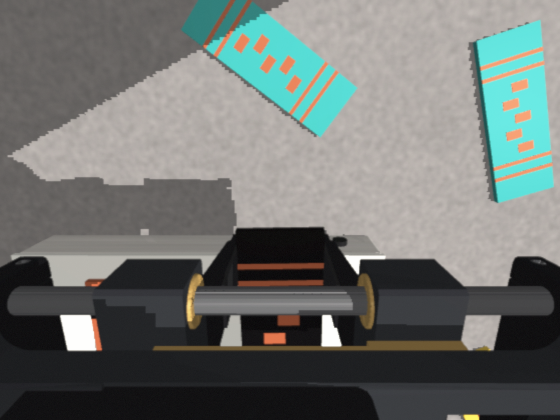

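The tile is held level at (280,270), its front end 20.7 mm ahead of the tool, so its centre sits 44 mm behind the grip. Now I'll work out the move to the stand.

```bash
python3 -c "
from h import *
go(475.7,207.1,260,170.5)"
```

```text
row [-0.0524  0.3163  0.021 ] turn 13.1
```

carry_out --pt "0.0 0.02 0 0 0.3" --pt "-0.01 0.06 0 2 0.3" --pt "-0.02 0.1 0 4 0.3" --pt "-0.025 0.14 0 6 0.3" --pt "-0.03 0.18 0 8 0.3" --pt "-0.037 0.22 0 10 0.3" --pt "-0.044 0.26 0 12 0.3" --pt "-0.05 0.29 0 13.1 0.3" --pt "-0.0524 0.31 0 13.1 0.3" --pt "-0.0524 0.3163 0 13.1 0.3" --pt "-0.0524 0.3163 0.01 13.1 0.3" --pt "-0.0524 0.3163 0.02 13.1 0.3" --pt "-0.0524 0.3163 0.021 13.1 0.3" --pt "-0.0524 0.3163 0.021 13.1 0.3"

```text
t: 12.0
eef_pos: [475.9, 206.7, 260.1]
tcp_rot: [-3.141, -0.0, 2.975]
ft_force: [0.5, -0.7, -0.4]
opening: 0.481
grip_force: 29.9
```

```bash
python3 - <<'E'
from h import *
st,im,w,d=shot('wrist')
st2,im2,w2,d2=shot('top')
cv2.imwrite('pics/w5.png',np.vstack([cv2.resize(im[:,:,::-1],(400,300)),cv2.resize(im2[120:270,100:300,::-1],(400,300))]))
print(st['eef_pos'],np.degrees(st['tcp_rot']),st['ft_force'],st['opening'])
go(475.7,207.1,227,170.5)
E
```

```text
[475.87390243 206.67232318 260.0739708 ] [-1.79993650e+02 -2.00091644e-02  1.70468526e+02] [ 0.54740896 -0.65656777 -0.44239832] 0.4812650882153369
row [0.0002 0.0002 0.0334] turn -0.02
```

View pics/w5.png

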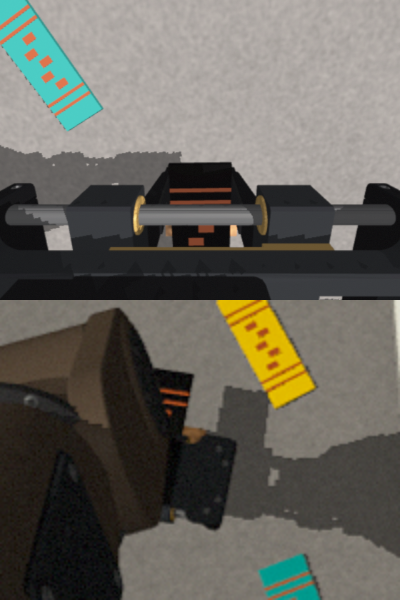

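The tile is over the stand (cork visible either side of it, rear end showing in the top view). I'll lower it in small steps until it touches.

carry_out --pt "0 0 0.008 0 0.3" --pt "0 0 0.016 0 0.3" --pt "0 0 0.023 0 0.3" --pt "0 0 0.028 0 0.3" --pt "0 0 0.031 0 0.3" --pt "0 0 0.032 0 0.3" --pt "0 0 0.032 0 0.3" --pt "0 0 0.032 0 0.3"

```text
t: 13.1
eef_pos: [475.8, 207.0, 228.4]
tcp_rot: [3.141, 0.0, 2.976]
ft_force: [0.9, 0.3, -0.5]
opening: 0.478
grip_force: 29.9
```

carry_out --pt "0 0 0.001 0 0.3" --pt "0 0 0.0015 0 0.3" --pt "0 0 0.002 0 0.3" --pt "0 0 0.002 0 0.3" --pt "0 0 0.002 0 0.3"

```text
t: 13.72
eef_pos: [475.7, 207.0, 226.4]
tcp_rot: [3.141, 0.0, 2.976]
ft_force: [-1.0, 0.2, 3.6]
opening: 0.48
grip_force: 29.9
```

It has touched (3.6 N upward), so I'll release and rise.

carry_out --pt "0 0 0 0 0.5" --pt "0 0 0 0 0.55" --pt "0 0 0 0 0.6" --pt "0 0 0 0 0.7" --pt "0 0 0 0 0.7" --pt "0 0 0 0 0.7" --pt "0 0 -0.03 0 0.7" --pt "0 0 -0.08 0 0.7" --pt "0 0 -0.13 0 0.7" --pt "0.03 0.05 -0.16 0 0.7" --pt "0.03 0.11 -0.16 0 0.7" --pt "0.03 0.17 -0.16 0 0.7" --pt "0.03 0.23 -0.16 0 0.7" --pt "0.03 0.29 -0.16 0 0.7" --pt "0.03 0.3 -0.16 0 0.7" --pt "0.03 0.3 -0.16 0 0.7"

```text
t: 15.72
eef_pos: [495.4, 507.9, 385.5]
tcp_rot: [-3.141, -0.001, 2.977]
ft_force: [0.7, -0.1, -0.1]
opening: 0.699
grip_force: 0.0
```

```bash
python3 - <<'E'
from h import *
st,im,w,d=shot('top','top2.png')
f=im.astype(int);H=w[...,2];v,u=np.mgrid[:420,:560]
for n,(cx,cy) in (('black',(519,200)),('red',(559,-231))):
    ok=(d>0)&(abs(w[...,0]-cx)<85)&(abs(w[...,1]-cy)<(40 if n=='black' else 32))&(H>(51.5 if n=='black' else 40))&(H<70)
    m=ok if n=='black' else ok&((f.max(-1)<70)|(f[...,0]>f[...,2]*1.6))
    p=w[m];print(n,cv2.minAreaRect(p[:,:2].astype(np.float32)),np.median(p[:,2]))
    if n=='black':
        A=np.c_[p[:,:2],np.ones(len(p))];print(np.linalg.lstsq(A,p[:,2],rcond=None)[0])
print(st['eef_pos'],st['t'],st['ft_force'])
E
```

```text
black ((519.0171508789062, 199.124755859375), (68.88530731201172, 130.8875732421875), 79.78841400146484) 54.47130565961646
[-1.81127039e-04 -7.96006550e-04  5.47337792e+01]
red ((558.4483032226562, -230.76202392578125), (131.41342163085938, 49.249019622802734), 3.08359694480896) 49.569516752152026
[495.4348767  507.90531368 385.51195611] 15.725 [ 0.67262945 -0.09703637 -0.13093538]
```

View pics/top2.png

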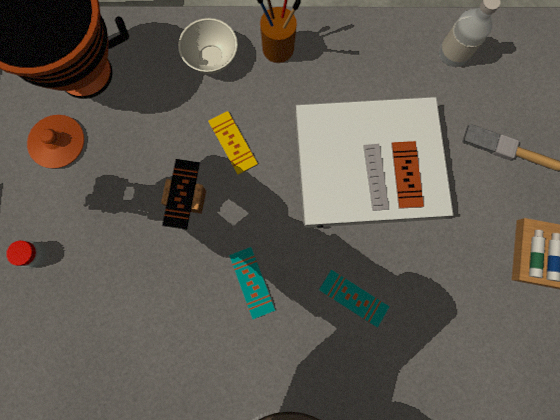

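The black tile lies level and centred on the stand at (181,194), the red tile hasn't moved (408,174), and the arm is clear.

```bash
python3 -c "
from cell import env
print(env.job_done())"
```

```text
the job is handed in; nothing more can be done
None
```

The job is handed in at about 16 s: the black tile lies flat and centred on the cork stand (about 1 mm off by the top camera), the red tile hasn't moved, and the arm is clear; no verdict came back.

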